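# Lift a bead tray on a flat lifter and hold it over the light pad

## Task

Take the flat lifter by its handle, slide its blade under the bead tray and lift the tray off its stand with the loose pearl still in its pocket, without the gripper touching tray or pearl. Carry it over the middle of the round light pad and finish holding it there on the lifter, level and still, with the tray about 12 cm above the bench; do not put it down or let go. Leave the stray things on the bench where they are.

Things in the scene. Friction and masses are not known exactly. Their poses are not given: they have to be found in the camera images.
- lifter: flat lifter (spatula), 130 g, lying loose, handle towards the robot. Origin: centre of the blade's underside; x to the blade's front edge, z up. Steel blade 100 mm along x, 50 mm along y, 2.5 mm thick, flat on top up to x = -49 mm, where the neck rises to the handle. Handle: straight wooden bar, x -170 to -70 mm, 16 mm wide (y), 18 to 42 mm above the blade's underside, free on both sides
- lifter_grip (a point): point on the handle's centre line, 105 mm behind the lifter's origin (x = -105 mm) and 30 mm above the blade's underside: a good place to pinch the handle across its 16 mm width from above, near the heavy blade
- stand: fixed plywood stand, left or right of the middle, carrying the tray: floor board 90 x 106 mm, 4 mm thick, two rails along its x axis, 24 mm high, 14 mm wide, 78 mm apart inside. Under the tray a passage along x (within 13 degrees of the bench's y axis), 78 mm wide, 4 to 24 mm above the bench, open at both ends; the end towards the middle has free room. Origin: underside centre, on the bench
- tray: flat aluminium bead tray, loose, 60 g (may vary by a third), lying across both rails of the stand, underside 24 mm above the bench: 90 mm along its x (the passage direction), 104 mm along y, 4 mm thick, a 3 mm high lip round its edge and a low ring in the middle. Origin: centre of the underside; z up. It has no handle; the gripper must not touch it
- pocket (a point): where the pearl's centre rests: over the middle of the tray, 15 mm above its underside. The pocket is a ring of 22 mm inner diameter and 3 mm high; the pearl is loose in it and climbs out if the tray tips about 40 degrees, or less if it is jerked
- pearl: loose white pearl, a ball of 22 mm diameter, 14 g, in the tray's pocket (its origin turns as it rolls: use point pearl_center)
- pearl_center (a point): centre of the pearl
- pad: round light pad fixed to the bench, a flat grey disc with a white top, 140 mm across, 16 mm high; origin: centre of its underside, on the bench
- spool_a: bystander, loose: wooden thread spool, upright, 32 mm across, 44 mm tall; origin at the centre of its underside, on the bench
- spool_b: bystander, loose: second wooden thread spool, upright, 32 mm across, 44 mm tall; origin at the centre of its underside, on the bench
- pliers: bystander, loose: small pliers lying flat, 135 mm long, 12 mm high; origin at the centre of its underside, on the bench
- jar: bystander, loose: closed glass jar, 52 mm across, 55 mm tall; origin at the centre of its underside, on the bench
- glue: bystander, loose: small closed glue bottle, 36 mm across, 85 mm tall; origin at the centre of its underside, on the bench
- tape: bystander, loose: roll of tape lying flat, 76 mm across, 18 mm high; origin at the centre of its underside, on the bench
- pinbox: bystander, loose: clear open pin box with compartments, 90 x 120 x 28 mm; origin at the centre of its underside, on the bench
There are look-alikes about, which are no part of the job. There is more than one size of the pad; the job needs the smaller. Leave any yellow look-alike of the stand alone.

How it is judged:
On the way:
1. the tray is lifted clear of the stand on the lifter's blade, the pearl in its pocket (z of tray in the frame of stand above 0.045 m and contact force between tray and lifter above 0.1 N and distance between pearl_center and pocket below 0.012 m and contact force between tray and stand below 0.05 N), for 0.2 s.
At the end, for the whole second after the job is handed in: Tray on the lifter's blade, lifter in the fingers; tray centre within 40 mm of the pad's centre seen from above, underside 80 to 170 mm above the bench, level within 7 degrees, slower than 30 mm/s, pearl within 12 mm of its seat, gripper not touching the tray (horizontal distance between tray and pad below 0.04 m and height (world z) of tray between 0.08 and 0.17 m and angle between tray's own z axis and vertical below 0.12 rad and linear speed of tray below 0.03 m/s and distance between pearl_center and pocket below 0.012 m and contact force between tray and lifter above 0.1 N and contact force between lifter and the fingers above 1 N and contact force between tray and the fingers below 0.1 N and contact force between tray and the arm below 0.1 N); the arm keeps its last pose, push and grip.
It fails at once if the pearl leaves its pocket (distance between pearl_center and pocket above 0.018 m).
It fails at once if the gripper or arm touches the tray or the pearl (contact force between any of tray, pearl and the fingers above 0.3 N or contact force between any of tray, pearl and the arm above 0.3 N).
It fails at once if a bystander is pushed more than 30 mm (distance of any of spool_a, spool_b, pliers, jar, glue, tape, pinbox from where it was at the start of the episode above 0.03 m).
It also fails if it takes over 64 s, if anything falls off the work surface, if the arm or the gripper's body presses on something with over 40 N, if the wrist force passes 120 N, or if a joint passes its speed limit or range.

## Robot

A 7-joint arm with a two-finger parallel gripper is mounted at the origin on the work surface. World frame = base frame: x ahead of the robot, y to its left, z up, the work surface at z = 0. Lengths are in m, angles in rad, forces in N, time in s.
With the tool pointing down it reaches from about 0.4 to 0.85 m from the base axis. Payload 10.4 kg.
Tool frame: the origin (TCP) lies on the centre line of the jaws, within the pads' length; the fingertips stand 19 mm ahead of it and the grasp point (between the pads) is the TCP; z points along the fingers, y is the line along which they close (so a half turn about z gives the same grasp; the last joint's range is limited). The gripper opens to 85 mm and grips with 20 to 120 N. Pads are 22 mm wide; open, the fingers measure 114 mm over their backs; the gripper's body (76 mm by 85 mm) begins 54 mm behind the grasp point. The pads swing forward as they close: fully open they stand 13 mm farther back than shut.
Start: joints at [-0.023, 0.332, -0.065, 1.46, 0.022, 1.35, -0.088], TCP at [0.625, 0, 0.25] pointing down, gripper open.
Joint ranges: [-2.6, 2.6], [-0.5, 2.12], [-1.47, 1.34], [0.16, 2.42], [-1.27, 4.41], [0.06, 2.06], [-2.6, 2.6]. Speed limits (rad/s): [2.22, 2.22, 2.79, 2.79, 3.14, 3.14, 3.14].

## Interface

Orientations are given as a unit quaternion [w, x, y, z].
In Python, from rig import arm, kinematics, cams gives the robot as it stands. Calls block until the motion is done:
- arm.movep(position, orientation): joint-space move of the TCP to a pose.
- arm.move_straight(position, orientation=None, velocity=0.15, max_force=None): straight line of the TCP; orientation=None keeps the orientation; velocity is the mean speed in m/s. With max_force (N) it stops when the force on the tool has changed by that much, and returns True; else False.
- arm.move_joints(angles): joint-space move.
- arm.let_go() and arm.gripper_close(): open the fingers fully, or close them until they stop; the grip force is fixed at half the most.
- arm.wait(seconds).
- kinematics.ik(position, orientation): joint angles nearest the present ones, or None.
- arm.read_state(): the state.
- cams.snapshot(name): name is "scene" or "side" or "wrist"; returns a dict with "img" (480x640x3 uint8, red, green, blue), "z_map" (480x640 float32, m along the optical axis (not along the pixel's ray), 0 where there is no reading), "fx", "fy", "cx", "cy" (pixels), "pose" (4x4, takes a point from camera to world coordinates). Camera axes: x right, y down, z forward; pixel columns grow to the right and rows downward; lengths in m; the calibration is good to about 2 mm. A picture is of the moment at which its call begins.
A pose or a line that the arm cannot do raises arm.IKError and nothing moves.
- arm.close_job(): hands the job in; it is judged then, once.
Trained networks look in the newest picture that a camera, given by its name, has taken for a name from the list of things; names that differ only in an ending like _2 or _b are one class to them, and where a whole thing is asked for, a point or a joint stands for the part that bears it (a point fixed in the world has none). Each returns a list of dicts, best first, with "p" (0 to 1); they miss things now and then, are a little off and sometimes report something else, mostly with a low value. They report only what shows in the picture. A call takes as long as a camera call. They do not tell look-alikes from the thing itself.
- cams.outline_of(target, camera): "mask" (480x640 bool, what is visible of it).
- cams.spot_point(target, camera): "xyz" ([x, y, z] in m, in the coordinates of the camera as it stood for that picture, good to about 4 mm: a listed point, or the origin of a listed thing).
The state is a dict: "t": time; "joint_pos": joint angles; "joint_vel": joint speeds; "joint_torque": joint torques, N m; "ee_pos": TCP position; "orientation": TCP orientation; "wrist_force": force on the tool from outside, world axes, zero at the start; "torque": the same for the moment, N m; "gripper_width": opening from 0.0 (shut) to 1.0 (fully open); "grip_force": force on a finger pad.
Only numpy, scipy, OpenCV 4.12 (cv2) and the standard library are available. Lean on these libraries where they do the work, as an engineer would, in place of code of your own. Each camera call takes 0.05 s, during which the arm holds its last target. There are 200 camera calls.

## Working session

There is one attempt and no reset: what is moved stays moved. The work goes in short steps, each a Python script; the robot and the scene stay as the last script left them, time stands still between calls to the robot, and variables do not carry over. Pictures are saved under pics/ and viewed, at most 10 in all, crops included, and the job is handed in when it is done.

```bash
ls; mkdir -p pics; cat > h.py <<'E'
import numpy as np, cv2
from rig import arm, kinematics, cams
def snap(n,f=None):
    s=cams.snapshot(n)
    if f: cv2.imwrite(f'pics/{f}.png',cv2.cvtColor(s['img'],cv2.COLOR_RGB2BGR))
    return s
def world(s,p):
    return (s['pose']@np.r_[p,1])[:3]
def cloud(s,mask=None):
    z=s['z_map']; ok=z>0
    if mask is not None: ok&=mask
    v,u=np.nonzero(ok); d=z[v,u]
    P=np.c_[(u-s['cx'])/s['fx']*d,(v-s['cy'])/s['fy']*d,d]
    return P@s['pose'][:3,:3].T+s['pose'][:3,3],u,v
def pix(s,w):
    c=np.linalg.inv(s['pose'])@np.r_[w,1]; return (c[0]/c[2]*s['fx']+s['cx'],c[1]/c[2]*s['fy']+s['cy'])
E
python3 - <<'E'
from h import *
np.set_printoptions(precision=3,suppress=True)
for c in ['scene','side']:
    s=snap(c,c+'0'); print(c,s['pose'][:3,3])
    for t in ['lifter','lifter_grip','stand','tray','pearl_center','pad','spool_a','pliers','jar','glue','tape','pinbox']:
        print(t,[(round(r['p'],2),world(s,r['xyz']),np.round(pix(s,world(s,r['xyz'])))) for r in cams.spot_point(t,c)])
E
```

```text
pics
scene [1.179 0.748 0.852]
lifter [(0.65, array([0.569, 0.006, 0.003]), array([320., 264.]))]
lifter_grip [(0.97, array([0.467, 0.008, 0.034]), array([350., 240.]))]
stand [(0.72, array([ 0.346, -0.229, -0.001]), array([328., 198.])), (0.51, array([ 0.508, -0.259, -0.002]), array([281., 212.]))]
tray [(0.56, array([ 0.505, -0.255,  0.024]), array([282., 205.]))]
pearl_center [(0.7, array([0.465, 0.005, 0.033]), array([349., 239.])), (0.44, array([ 0.502, -0.251,  0.037]), array([283., 202.])), (0.41, array([ 0.504, -0.249,  0.041]), array([283., 201.]))]
pad [(0.85, array([0.533, 0.25 , 0.001]), array([396., 311.])), (0.56, array([ 0.307,  0.225, -0.   ]), array([449., 266.]))]
spool_a [(0.74, array([0.777, 0.024, 0.003]), array([258., 303.])), (0.7, array([ 0.756,  0.212, -0.   ]), array([314., 348.]))]
pliers [(0.6, array([ 0.785, -0.178, -0.001]), array([214., 263.])), (0.28, array([ 0.506, -0.257, -0.002]), array([281., 212.]))]
jar [(0.86, array([ 0.644,  0.395, -0.   ]), array([410., 376.])), (0.4, array([0.755, 0.211, 0.004]), array([314., 346.])), (0.22, array([ 0.444, -0
[... 766 characters left out ...]
ay([0.312, 0.229, 0.004]), array([208., 202.])), (0.87, array([ 0.531,  0.249, -0.004]), array([300., 191.]))]
spool_a [(0.75, array([ 0.774,  0.027, -0.   ]), array([420., 248.])), (0.65, array([0.757, 0.213, 0.   ]), array([395., 192.]))]
pliers [(0.84, array([ 0.788, -0.177,  0.001]), array([453., 323.]))]
jar [(0.6, array([ 0.648,  0.394, -0.002]), array([339., 149.]))]
glue [(0.89, array([ 0.68 , -0.402,  0.002]), array([428., 437.]))]
tape [(0.66, array([ 0.446, -0.422, -0.   ]), array([292., 466.])), (0.28, array([0.466, 0.008, 0.027]), array([281., 259.])), (0.24, array([ 0.775,  0.029, -0.003]), array([420., 248.]))]
pinbox [(0.57, array([0.454, 0.434, 0.006]), array([263., 143.]))]
```

View pics/scene0.png

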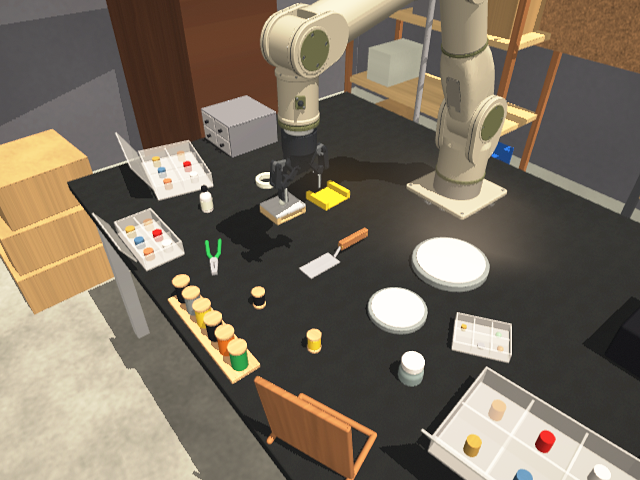

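View pics/side0.png

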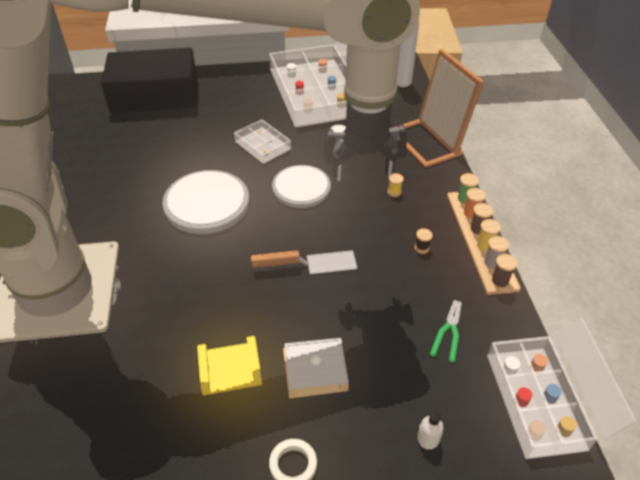

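```bash
python3 - <<'E'
from h import *
np.set_printoptions(precision=3,suppress=True)
s=snap('side'); 
P,u,v=cloud(s)
for n,c in [('padA',(.532,.25)),('padB',(.31,.227))]:
    m=(np.hypot(P[:,0]-c[0],P[:,1]-c[1])<.12)&(abs(P[:,2]-.016)<.005)
    r=cv2.minAreaRect((P[m,:2]*1000).astype(np.float32)); print(n,r,m.sum())
m=(abs(P[:,0]-.503)<.1)&(abs(P[:,1]+.25)<.1)&(P[:,2]>.02)&(P[:,2]<.034)
print('tray',cv2.minAreaRect((P[m,:2]*1000).astype(np.float32)),np.percentile(P[m],[2,98],axis=0))
for c in ['side','scene']:
  s=snap(c)
  for t in ['lifter','tray']:
    for r in cams.outline_of(t,c)[:1]:
        Q,_,_=cloud(s,r['mask'])
        print(c,t,r['p'],cv2.minAreaRect((Q[:,:2]*1000).astype(np.float32)))
        if t=='lifter':
            h=Q[Q[:,2]>.036]; b=Q[Q[:,2]<.01]
            for k in (h,b):
                if len(k)>10: print(cv2.minAreaRect((k[:,:2]*1000).astype(np.float32)),k.mean(0),len(k))
            print('line',cv2.fitLine((h[:,:2]).astype(np.float32),cv2.DIST_HUBER,0,.01,.01).ravel())
b=cv2.imread('pics/side0.png')[310:420,260:370]
cv2.imwrite('pics/c.png',cv2.resize(b,None,fx=5,fy=5,interpolation=2))
E
```

```text
padA ((533.0440063476562, 250.62588500976562), (140.96090698242188, 137.11672973632812), 81.94718170166016) 1741
padB ((308.380859375, 223.35028076171875), (196.93276977539062, 199.9342498779297), 6.865962505340576) 578
tray ((480.5375671386719, -252.0312957763672), (154.9849090576172, 96.44937896728516), 0.10003471374511719) [[ 0.453 -0.296  0.023]
 [ 0.556 -0.207  0.032]]
side lifter 0.6 ((515.5850830078125, 4.988330841064453), (221.1849365234375, 56.978485107421875), 2.948608636856079)
((453.13165283203125, 5.666743278503418), (96.10325622558594, 21.807477951049805), 1.3780932426452637) [0.453 0.003 0.041] 297
((572.493896484375, 7.919609069824219), (107.21666717529297, 56.978485107421875), 2.948608636856079) [0.573 0.007 0.002] 881
line [1.    0.018 0.453 0.003]
side tray 0.73 ((757.4618530273438, 223.15545654296875), (61.4014892578125, 32.71917724609375), 71.3817367553711)
scene lifter 0.92 ((498.52764892578125, -4.230278015136719), (258.43353271484375, 65.45277404785156), 7.474569797515869)
((454.7742919921875, 5.734067916870117), (99.7706069946289, 20.887968063354492), 2.4511077404022217) [0.457 0.008 0.042] 178
((498.52764892578125, -4.230278015136719), (258.43353271484375, 65.45277404785156), 7.474569797515869) [0.566 0.007 0.004] 586
line [1.    0.023 0.455 0.008]
scene tray 0.8 ((503.9344787597656, -251.973876953125), (95.14542388916016, 108.77550506591797), 88.927978515625)
```

The scene view shows:
- **Lifter:** blade at (320,264), handle at (350,240).
- **Tray on its wooden stand:** (283,208). The empty yellow stand at (328,195) is the look-alike.
- **Pads:** the small one at (397,310) measures 140 mm, so I'll use it. The big one at (450,263) measures 200 mm.

Next I'll look closely at the tray and the lifter with the wrist camera.

```bash
python3 - <<'E'
from h import *
np.set_printoptions(precision=3,suppress=True)
st=arm.read_state(); q=st['orientation']; print(q,st['t'])
def look(p,n,ts):
    arm.movep(p,q); s=snap('wrist',n)
    print(n,s['pose'][:3,3],s['pose'][:3,2])
    for t in ts:
        print(t,[(round(r['p'],2),world(s,r['xyz'])) for r in cams.spot_point(t,'wrist')])
    np.savez(n+'.npz',img=s['img'],z=s['z_map'],pose=s['pose'],k=[s['fx'],s['fy'],s['cx'],s['cy']])
    return s
s=look([.50,-.23,.30],'wt',['tray','stand','pocket','pearl_center'])
P,u,v=cloud(s)
m=(abs(P[:,0]-.503)<.075)&(abs(P[:,1]+.25)<.075)&(P[:,2]>.024)&(P[:,2]<.036)
print('tray',cv2.minAreaRect((P[m,:2]*1000).astype(np.float32)),P[m].mean(0),m.sum())
s=look([.50,.0,.28],'wl',['lifter','lifter_grip'])
P,u,v=cloud(s)
m=(abs(P[:,0]-.45)<.08)&(abs(P[:,1])<.04)&(P[:,2]>.036)&(P[:,2]<.05)
print('handle',cv2.minAreaRect((P[m,:2]*1000).astype(np.float32)),P[m].mean(0),m.sum())
cv2.imwrite('pics/both.png',np.hstack([cv2.resize(cv2.imread(f'pics/{n}.png'),(400,300)) for n in ('wt','wl')]))
print(arm.read_state()['t'])
E
```

```text
[0.    0.707 0.707 0.   ] 1.65
wt [ 0.501 -0.145  0.422] [ 0.001 -0.319 -0.948]
tray [(0.85, array([ 0.505, -0.25 ,  0.024]))]
stand [(0.56, array([ 0.346, -0.226, -0.001]))]
pocket [(0.83, array([ 0.507, -0.249,  0.035]))]
pearl_center [(0.73, array([ 0.507, -0.249,  0.027])), (0.71, array([ 0.506, -0.256,  0.034]))]
tray ((505.1506042480469, -251.28211975097656), (90.8370361328125, 105.92223358154297), 89.62359619140625) [ 0.506 -0.249  0.028] 6806
wl [0.5   0.081 0.403] [ 0.    -0.32  -0.947]
lifter [(0.88, array([ 0.572,  0.006, -0.003])), (0.19, array([ 0.785, -0.177, -0.   ]))]
lifter_grip [(0.63, array([0.467, 0.007, 0.028]))]
handle ((452.71502685546875, 5.983913421630859), (99.34381103515625, 16.283090591430664), 0.8877919912338257) [0.453 0.007 0.041] 1503
4.0083
```

View pics/both.png

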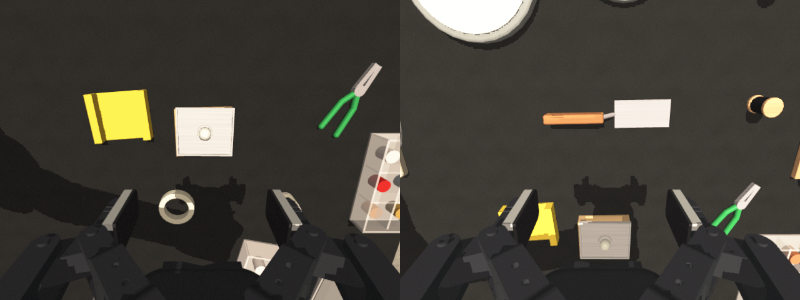

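Left panel: the tray on the plywood stand, white with the pearl in its ring, at (205,131). The yellow stand at (118,117) is the look-alike and is empty. Right panel: the lifter at (605,116). The passage runs along y, so I'll grasp now.

```bash
cat >> h.py <<'E'
from scipy.spatial.transform import Rotation as R
def quat(yaw):  # yaw (deg) of held lifter's x axis; start orientation <-> -90
    r=R.from_euler('z',yaw+90,degrees=True)*R.from_quat([.7071068,.7071068,0,0])
    x,y,z,w=r.as_quat(); return [w,x,y,z]
E
python3 - <<'E'
from h import *
np.set_printoptions(precision=3,suppress=True)
q=quat(1.0)
arm.movep([.4677,.0063,.13],q)
print(arm.move_straight([.4677,.0063,.031],velocity=.08,max_force=15))
arm.gripper_close()
st=arm.read_state(); print(st['gripper_width'],st['grip_force'],st['ee_pos'],st['joint_pos'])
arm.move_straight([.4677,.0063,.18],velocity=.08)
arm.movep([.505,0.0,.20],quat(-90))
st=arm.read_state(); print(st['gripper_width'],st['grip_force'],st['ee_pos'],st['t'],st['wrist_force'])
for c in ['side','scene']:
    s=snap(c,'held_'+c)
    print([(round(r['p'],2),world(s,r['xyz'])) for t in ('lifter','lifter_grip') for r in cams.spot_point(t,c)[:1]])
    for r in cams.outline_of('lifter',c)[:1]:
        Q,_,_=cloud(s,cv2.erode(r['mask'].astype(np.uint8),np.ones((3,3)))>0)
        b=Q[(Q[:,1]<-.058)&(Q[:,1]>-.16)&(Q[:,2]>.1)&(abs(Q[:,0]-.505)<.06)]
        A=np.c_[b[:,:2]-[.505,-.105],np.ones(len(b))]; f=np.linalg.lstsq(A,b[:,2],rcond=None)[0]
        print(c,len(b),'slope x,y,z0',f,cv2.minAreaRect((b[:,:2]*1000).astype(np.float32)))
i=cv2.imread('pics/held_side.png')[170:410,200:440]; j=cv2.imread('pics/held_scene.png')[100:340,200:440]
cv2.imwrite('pics/held.png',cv2.resize(np.hstack([i,j]),(800,400)))
E
```

```text
False
0.17833810961609314 59.98441278934479 [0.468 0.006 0.031] [ 0.049  0.257 -0.174  2.074  0.06   0.816  1.427]
0.18141441256728683 59.40354287624359 [0.505 0.    0.2  ] 10.8417 [-0.157 -0.624 -0.671]
[(0.83, array([ 0.507, -0.1  ,  0.17 ])), (0.73, array([0.503, 0.002, 0.199]))]
side 982 slope x,y,z0 [-0.004  0.001  0.171] ((504.9881896972656, -105.61263275146484), (46.67631912231445, 95.21748352050781), 0.48577162623405457)
[(0.69, array([ 0.501, -0.109,  0.168])), (0.62, array([0.502, 0.002, 0.203]))]
scene 282 slope x,y,z0 [0.006 0.006 0.173] ((508.6542663574219, -106.00358581542969), (94.67575073242188, 44.33170700073242), 84.35950469970703)
```

View pics/held.png

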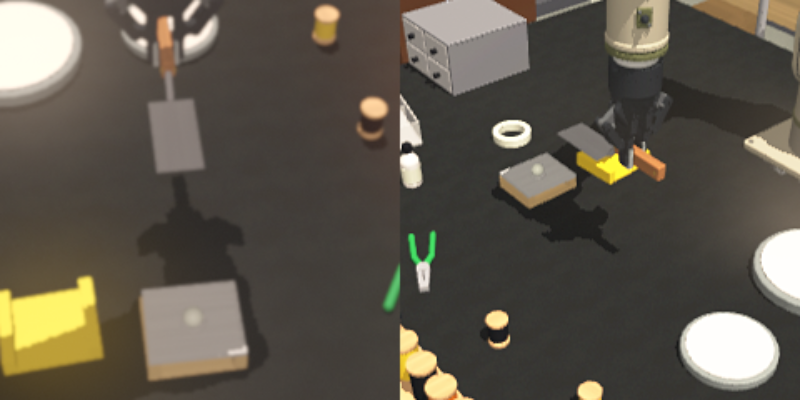

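The lifter is held level in line with the passage: blade at (176,137) and tray at (193,325) in the left panel. I'll insert it with force monitoring, then lift slowly.

```bash
python3 - <<'E'
from h import *
np.set_printoptions(precision=3,suppress=True)
x=.505
arm.move_straight([x,0,.042],velocity=.1)
hit=arm.move_straight([x,-.143,.042],velocity=.05,max_force=4)
st=arm.read_state(); print('hit',hit,st['ee_pos'],st['wrist_force'],st['t'])
if not hit:
    arm.move_straight([x,-.143,.058],velocity=.012)
    print(arm.read_state()['wrist_force'])
    arm.move_straight([x,-.143,.095],velocity=.025)
    st=arm.read_state(); print(st['wrist_force'],st['t'])
s=snap('side','lift_side')
for t in ('tray','pearl_center','lifter'): print(t,[(round(r['p'],2),world(s,r['xyz'])) for r in cams.spot_point(t,'side')[:2]])
P,u,v=cloud(s)
m=(abs(P[:,0]-.505)<.05)&(abs(P[:,1]+.25)<.043)&(P[:,2]>.065)&(P[:,2]<.1)&(np.hypot(P[:,0]-.505,P[:,1]+.25)>.025)
b=P[m];A=np.c_[b[:,:2]-[.505,-.25],np.ones(len(b))];print(np.linalg.lstsq(A,b[:,2],rcond=None)[0],len(b))
i=cv2.imread('pics/lift_side.png')[230:430,210:410]; cv2.imwrite('pics/lift.png',cv2.resize(i,(500,500)))
E
```

```text
hit False [ 0.505 -0.143  0.042] [-0.254  0.027 -1.195] 15.9833
[-0.068  0.228 -2.203]
[ 0.433  0.03  -3.096] 19.1
tray [(0.63, array([ 0.504, -0.253,  0.063]))]
pearl_center [(0.56, array([ 0.503, -0.248,  0.085]))]
lifter []
[-0.002  0.006  0.07 ] 1834
```

View pics/lift.png

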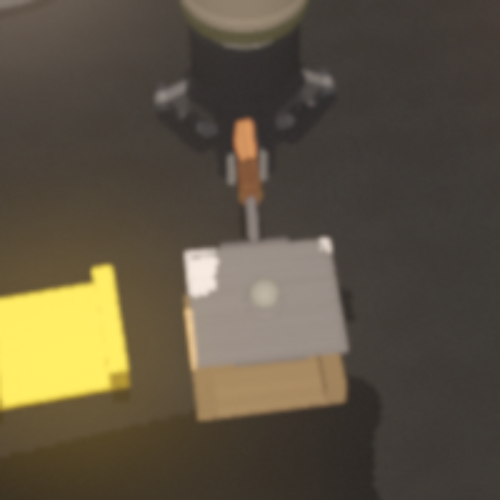

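The tray at (265,300) is level on the blade, clear of the stand, and the pearl is in its ring. Now carrying it to the small pad.

```bash
python3 - <<'E'
from h import *
np.set_printoptions(precision=3,suppress=True)
x=.505
arm.move_straight([x,-.143,.148],velocity=.04)
arm.move_straight([.533,.3586,.148],velocity=.07)
arm.wait(.5)
st=arm.read_state(); print(st['ee_pos'],st['wrist_force'],st['grip_force'],st['t'])
for c in ('side','scene'):
    s=snap(c,'fin_'+c)
    for t in ('tray','pearl_center','pad'): print(c,t,[(round(r['p'],2),world(s,r['xyz'])) for r in cams.spot_point(t,c)[:2]])
    P,u,v=cloud(s)
    m=(abs(P[:,0]-.533)<.08)&(abs(P[:,1]-.25)<.07)&(abs(P[:,2]-.124)<.012)&(np.hypot(P[:,0]-.533,P[:,1]-.25)>.02)
    b=P[m];A=np.c_[b[:,:2]-[.533,.25],np.ones(len(b))];print(np.linalg.lstsq(A,b[:,2],rcond=None)[0],len(b),cv2.minAreaRect((b[:,:2]*1000).astype(np.float32)))
i=cv2.imread('pics/fin_side.png')[50:290,180:420]; j=cv2.imread('pics/fin_scene.png')[180:420,280:520]
cv2.imwrite('pics/fin.png',cv2.resize(np.hstack([i,j]),(800,400)))
E
```

```text
[0.533 0.359 0.148] [ 0.429  0.478 -2.037] 59.35929358005524 28.6
side tray [(0.87, array([0.532, 0.253, 0.117]))]
side pearl_center [(0.38, array([0.532, 0.255, 0.135]))]
side pad [(0.91, array([0.314, 0.229, 0.002])), (0.86, array([ 0.533,  0.248, -0.001]))]
[-0.001  0.019  0.123] 1129 ((533.8588256835938, 259.7540283203125), (120.03026580810547, 103.9630355834961), 89.62287139892578)
scene tray [(0.71, array([0.535, 0.248, 0.123]))]
scene pearl_center [(0.37, array([0.529, 0.255, 0.135]))]
scene pad [(0.84, array([0.312, 0.223, 0.002])), (0.79, array([ 0.532,  0.249, -0.   ]))]
[-0.003 -0.008  0.124] 1257 ((533.5311279296875, 261.4173583984375), (117.12345123291016, 106.66527557373047), 88.91157531738281)
```

View pics/fin.png

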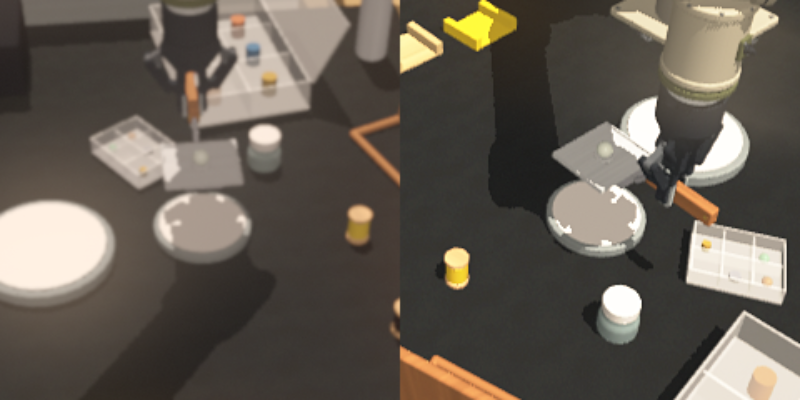

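The tray (left panel at (202,163), right panel at (603,152)) is level on the blade above the small pad at (202,225), with the pearl in its ring. Its underside is about 12 cm up.

```bash
python3 -c "
from rig import arm
print(arm.close_job())"
```

```text
the job is handed in; nothing more can be done
None
```

The job is handed in: in the last pictures, just before hand-in, the tray was level on the lifter over the middle of the small pad, about 12 cm above the bench, with the pearl in its pocket; no verdict was shown.

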